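# Work the key of the red canister until its cam lock engages

## Robot

A 6-joint arm with a two-finger parallel gripper is mounted at the origin on the work surface. World frame = base frame: x ahead of the robot, y to its left, z up, the work surface at z = 0. Lengths are in m, angles in rad, forces in N, time in s.
With the tool pointing down it reaches from about 0.375 to 0.9 m from the base axis. Payload 3.1 kg.
Tool frame: the origin (TCP) lies at the centre of the arm's flange, where the gripper is bolted on; the fingertips stand tip_reach ahead of it and the grasp point (between the pads) lies 164 mm ahead of it (tip_reach is the distance from the TCP to the fingertips, in m); z points along the fingers, y is the direction in which the jaws open and shut (so a half turn about z gives the same grasp; the last joint's range is limited). The gripper opens to 87 mm and grips with 3 to 60 N. Pads are 19 mm wide; open, the fingers measure 117 mm over their backs; the gripper's body (75 mm by 190 mm) begins 51 mm behind the grasp point.
Start: joints at [-1.518, 0.527, 1.433, -0, 1.181, -0.178], TCP at [0.144, -0.608, 0.405] pointing down, gripper open.
Joint ranges: [-3.08, 3.08], [-0.75, 2.2], [0.22, 2.44], [-1.43, 4.57], [0, 2.65], [-2.85, 2.85]. Speed limits (rad/s): [2.79, 2.79, 3.14, 3.14, 3.14, 3.14].

## Interface

Orientations are given as a unit quaternion [x, y, z, w].
In Python, from rig import get_obs, camera, hand_in, tip_reach gives the robot as it stands. The module is installed in compiled form; this text tells all that it offers.
- The arm moves only by the tool servo_tool, never from a script. Its argument "steps" is one flat list of numbers, 5 for each row, row after row: the finger opening in m, from 0 to 0.087, then the shift along the tool's x, y, z in m, then the turn about the tool's z in rad. A call has 1 to 12 rows; each row is the pose to reach, as a shift and turn from the pose commanded when the call began, along the tool's axes at that moment; what a row does not reach only later rows make up. A row lasts 1/8 s, in which the tool goes at most 62.5 mm and 10.7 degrees, less where a joint would pass 70% of its speed; a pose out of reach is approached as far as the arm can. A call with a gripper value outside its range is refused whole. The fingers move at their own pace and stop on an object; "force" is the grip in N (left out, the last holds). Time passes only in rows, so rows that repeat a pose let the fingers close. It gives the time, the measured TCP pose, the force and the opening at its end, in the units of the state.
- get_obs(): the state, without advancing time (a new reading comes with each control period).
- camera(name): name is "side" or "top"; returns a dict with "pixels" (480x640x3 uint8, blue, green, red), "vertical_fov" (degrees; the focal length in pixels is half the picture's height over the tangent of half this angle, whatever the lens; pixels are square), "cx", "cy" (the principal point, pixels), "T" (4x4, takes a point from camera to world coordinates). Camera axes: x right, y up, looking along -z (the intrinsics and any distortion apply to the point x, -y, -z); pixel columns grow to the right and rows downward; lengths in m; the calibration is good to about 2 mm. A picture is of the moment at which its call begins. There is no depth.
- hand_in(): hands the job in, once; it reports no verdict.
The state is a dict: "time": time; "q": joint angles; "joint_velocities": joint speeds; "joint_torque": joint torques, N m; "position": TCP position; "tool_rot": TCP orientation; "ft_force": force on the tool from outside, world axes, zero at the start; "moment": the same for the moment, N m; "grip_width": finger opening in m.
Only numpy, scipy, OpenCV 4.12 (cv2) and the standard library are available. Lean on these libraries where they do the work, as an engineer would, in place of code of your own. Each camera call takes 0.05 s, during which the arm holds its last target.

## Task

The key in the red-lidded sample canister was left half turned. To lock the canister, first turn the key gently back (anticlockwise seen from above) to its stop, then forward (clockwise) until its brass cam arm lies squarely under the dark steel keeper on the rim, and let go of the key. Leave the blue-lidded canister locked as it is.

Things in the scene. Friction and masses are not known exactly. Their poses are not given: they have to be found in the camera images.
- red_bow (a point): Centre of the black bow of the upright key in the red lid, 112 mm above the table, on the key's upright turning axis. Bow 34 long (x) x 10 thick (y) x 30 mm tall (z up). This x axis also points along the brass cam arm on the key, 66 mm long, top 77 mm up. The white canister, 156 mm across, 52 high, is fixed, its lid too; the key cannot be pulled out. A blue-lidded twin stands beside.
- red_keeper (a point): Point under the roof of the red canister's keeper, a dark steel hook on its rim, 60 mm out from the key's axis, 75 mm above the table; roof 26 x 26 mm, top 84 mm up. The x axis points level outwards from the key's axis through the middle of the keeper: the lock is engaged with the cam arm (x axis of red_bow) along it. The arm swings in and out under the roof from either side.
- red_key (a joint): Turn of the red canister's key, rad, growing clockwise seen from above; stops at 0 and 1.9. It starts between 0.35 and 0.6, clear of the keeper. The engaged position differs from time to time, between 0.95 and 1.4, since the lid can be put on at several angles: see the keeper. Friction 0.1 N m; stays where it is left.
- blue_key (a joint): Turn of the blue canister's key, rad, same lock, its arm already under its keeper. It starts between 1.08 and 1.27 and is to be left so.
Things that resemble listed ones, but are neither listed nor needed, are in the scene too. Leave any brown or turquoise look-alike of the part that bears red_keeper alone.

How it is judged:
By the outcome, as a careful person would: the job done as asked, in the order asked, and still so for the second after the job is handed in, with the robot touching nothing.
It also fails if it takes over 35 s, if anything falls off the work surface, if the arm or the gripper's body presses on something with over 40 N, if the wrist force passes 120 N, or if a joint passes its speed limit or range.

## Working session

There is one attempt and no reset: what is moved stays moved. The work goes in short steps, Python scripts to look and compute and a tool call to move; the robot and the scene stay as the last step left them, time stands still between calls to the robot, and variables do not carry over. Pictures are saved under pics/ and viewed, and the job is handed in when it is done.

Besides the shell and the picture viewer there is one more tool, called after ">>>" as name(argument=value, ...) on one line, values as JSON. servo_tool: Moves the arm, as the interface text tells. Its arguments: {"type":"object","properties":{"steps":{"type":"array"},"force":{"type":"number"}},"required":["steps"]}

```bash
mkdir -p pics; python3 - <<'E'
from rig import *
import cv2,json
import numpy as np
print(tip_reach, get_obs())
for n in("side","top"):
    c=camera(n); cv2.imwrite(f"pics/{n}0.png",c["pixels"]); print(n,{k:v for k,v in c.items() if k!="pixels"})
    np.savez(f"{n}0.npz",**c)
E
```

```text
0.1822 {'time': 0.0, 'q': array([-1.51745840e+00,  5.28497184e-01,  1.43386666e+00, -5.19353033e-05,
        1.18138693e+00, -1.78519814e-01]), 'joint_velocities': array([-0.00090217, -0.00081262,  0.00031447,  0.00127922,  0.00162977,
       -0.00030532]), 'joint_torque': array([-6.10502630e-04, -4.40042102e+01, -1.76591331e+01,  6.32921909e-02,
        5.82708092e-02, -1.50316760e-04]), 'position': array([ 0.14360927, -0.60794134,  0.40376348]), 'tool_rot': array([ 9.93286049e-01,  1.15679124e-01,  4.35293827e-05, -1.07844837e-03]), 'ft_force': array([-0.29813164,  0.29078238, -0.15606827]), 'moment': array([-0.03950743,  0.03230244, -0.05196357]), 'grip_width': 0.0867482347870222}
side {'vertical_fov': 45.0005424226762, 'cx': 315.10229685890937, 'cy': 244.5311024819165, 'T': array([[-0.99222201,  0.07091437, -0.10230658,  0.34231033],
       [-0.12436819, -0.5297795 ,  0.83896736,  1.14568853],
       [ 0.00529492,  0.84516557,  0.53447837,  0.78178108],
       [ 0.        ,  0.        ,  0.        ,  1.        ]])}
top {'vertical_fov': 51.11206196253433, 'cx': 325.5333950274285, 'cy': 238.93512337827258, 'T': array([[ 0.01639281,  0.99643762, -0.0827245 ,  0.36183652],
       [-0.99950677,  0.01854721,  0.0253421 ,  0.08161236],
       [ 0.02678613,  0.08226827,  0.99625019,  1.14253339],
       [ 0.        ,  0.        ,  0.        ,  1.        ]])}
```

View pics/top0.png

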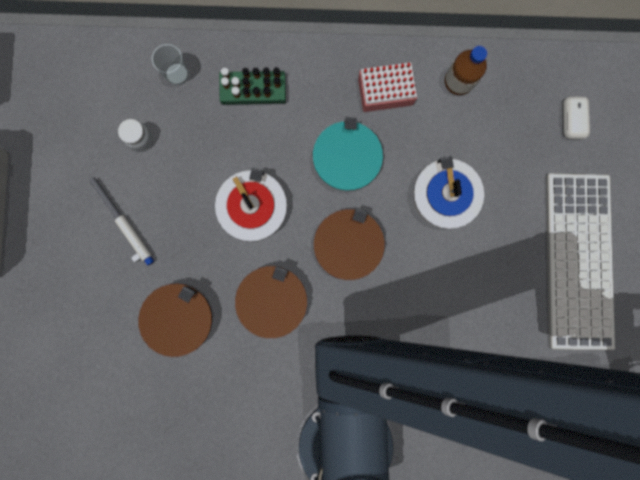

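View pics/side0.png

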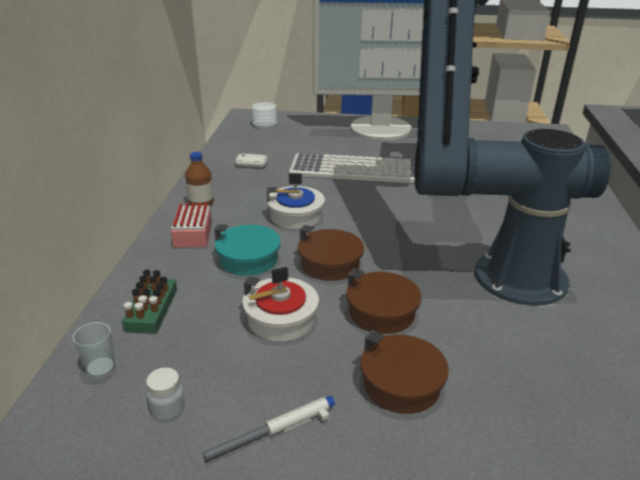

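```bash
python3 - <<'E'
import cv2
a=cv2.imread("pics/top0.png")[155:255,200:300]; b=cv2.imread("pics/side0.png")[255:345,230:330]
cv2.imwrite("pics/z1.png",cv2.resize(a,(600,600),interpolation=cv2.INTER_CUBIC))
cv2.imwrite("pics/z2.png",cv2.resize(b,(600,540),interpolation=cv2.INTER_CUBIC))
E
```

```text
(no output)
```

View pics/z1.png

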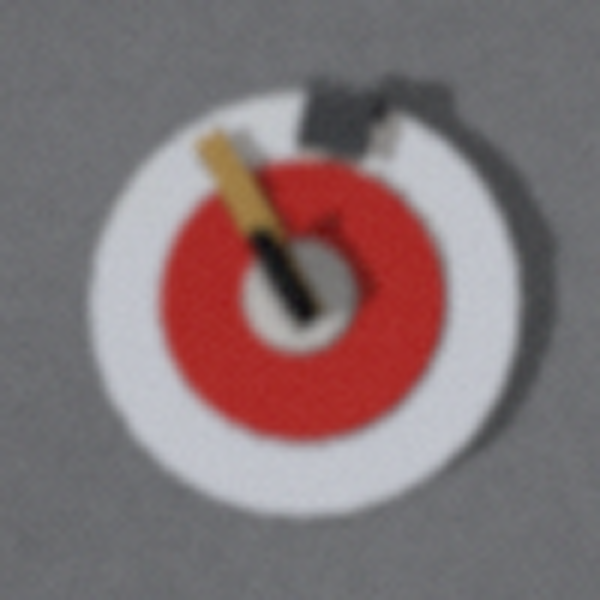

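View pics/z2.png

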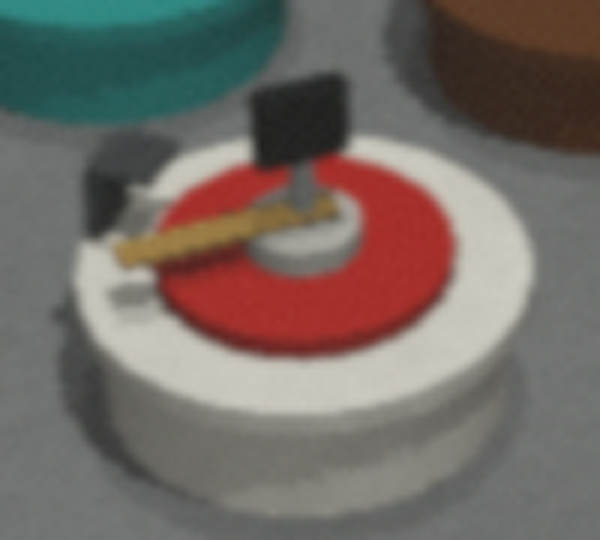

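```bash
cat > h.py <<'E'
import numpy as np,cv2
def proj(c,P):
    P=np.atleast_2d(P); T=np.array(c["T"]); q=(P-T[:3,3])@T[:3,:3]
    f=240/np.tan(np.radians(float(c["vertical_fov"]))/2)
    return np.c_[c["cx"]+f*q[:,0]/-q[:,2], c["cy"]-f*q[:,1]/-q[:,2]]
def ray(c,uv,z):
    T=np.array(c["T"]);f=240/np.tan(np.radians(float(c["vertical_fov"]))/2)
    d=T[:3,:3]@np.array([(uv[0]-c["cx"])/f,-(uv[1]-c["cy"])/f,-1]); o=T[:3,3]
    return o+d*(z-o[2])/d[2]
E
python3 - <<'E'
from h import *
t=np.load("top0.npz");s=np.load("side0.npz")
T=lambda u,v:((u+.5)/6-.5+200,(v+.5)/6-.5+155)
S=lambda u,v:((u+.5)/6-.5+230,(v+.5)/6-.5+255)
print("rim c top",[ray(t,T(*p),.052).round(4) for p in((305,302),(88,302),(522,302),(305,88),(305,517))])
print("red c top",ray(t,T(304,300),.055))
print("rim side l,r,top,bot",[ray(s,S(*p),.052).round(4) for p in((76,270),(533,265),(300,135),(310,412))])
print("cam tip",ray(t,T(212,143),.077),ray(s,S(128,252),.077))
print("bow c",ray(t,T(283,273),.127),ray(s,S(300,118),.112))
print("keep top c",ray(t,T(336,117),.084),ray(s,S(135,155),.084))
for n,c,im in(("t",t,0),("s",s,0)): pass
# blue and base circle check
print("base origin proj",proj(t,[[0,0,0]]),proj(s,[[0,0,0]]))
E
```

```text
rim c top [array([0.5239, 0.2192, 0.052 ]), array([0.5223, 0.2978, 0.052 ]), array([0.5255, 0.1404, 0.052 ]), array([0.6029, 0.2215, 0.052 ]), array([0.4454, 0.217 , 0.052 ])]
red c top [0.52416707 0.21921432 0.055     ]
rim side l,r,top,bot [array([0.6036, 0.2291, 0.052 ]), array([0.4494, 0.2059, 0.052 ]), array([0.5418, 0.1411, 0.052 ]), array([0.5115, 0.2922, 0.052 ])]
cam tip [0.57674828 0.25076845 0.077     ] [0.57976211 0.24873027 0.077     ]
bow c [0.52251382 0.21746582 0.127     ] [0.52708269 0.21407133 0.112     ]
keep top c [0.58565445 0.20610268 0.084     ] [0.58682329 0.20411355 0.084     ]
base origin proj [[345.89043428 445.07748042]] [[521.16498017 278.17691199]]
```

>>> servo_tool(steps=[0.05,0.369,-0.229,0,-0.1,0.05,0.369,-0.229,0,-0.2,0.05,0.369,-0.229,0,-0.318,0.05,0.369,-0.229,0,-0.318,0.05,0.369,-0.229,0,-0.318,0.05,0.369,-0.229,0,-0.318,0.05,0.369,-0.229,0,-0.318,0.05,0.5605,-0.715,0,-0.318,0.05,0.5605,-0.715,0,-0.318,0.05,0.5605,-0.715,0,-0.318,0.05,0.5605,-0.715,0,-0.318,0.05,0.5605,-0.715,0,-0.318], force=8)

```text
time: 1.6
position: [0.4948, 0.0106, 0.4046]
tool_rot: [0.962, 0.271, -0.0, -0.0]
ft_force: [1.2, -0.3, 0.5]
grip_width: 0.0497
```

>>> servo_tool(steps=[0.05,0.133,-0.16,0,0,0.05,0.133,-0.16,0,0,0.05,0.133,-0.16,0,0,0.05,0.133,-0.16,0,0,0.05,0.133,-0.16,0,0,0.05,0.133,-0.16,0,0])

```text
time: 2.35
position: [0.5244, 0.2132, 0.4044]
tool_rot: [0.963, 0.271, -0.001, 0.0]
ft_force: [-0.7, 0.2, 0.3]
grip_width: 0.0497
```

>>> servo_tool(steps=[0.05,0.0026,-0.0031,0.05,0,0.05,0.0026,-0.0031,0.084,0,0.05,0.0026,-0.0031,0.084,0,0.05,0.0026,-0.0031,0.084,0])

```text
time: 2.85
position: [0.526, 0.2175, 0.3219]
tool_rot: [0.963, 0.271, 0.001, 0.0]
ft_force: [-0.7, 0.1, -0.9]
grip_width: 0.0498
```

```bash
python3 - <<'E'
from rig import *
from h import *
o=get_obs();print(o["position"],o["tool_rot"],o["ft_force"],o["moment"])
for n,(x,y) in(("side",(200,220)),("top",(180,130))):
    c=camera(n); np.savez(f"{n}1.npz",**c)
    cv2.imwrite(f"pics/{n}1.png",cv2.resize(c["pixels"][y:y+140,x:x+150],(750,600*7//6-100),interpolation=cv2.INTER_CUBIC))
E
```

```text
[0.5260161  0.21750648 0.32191133] [9.62701959e-01 2.70562622e-01 8.85437366e-04 1.47691698e-04] [-0.65337108  0.11010712 -0.93539638] [-0.00997932  0.00068989 -0.01994267]
```

View pics/side1.png

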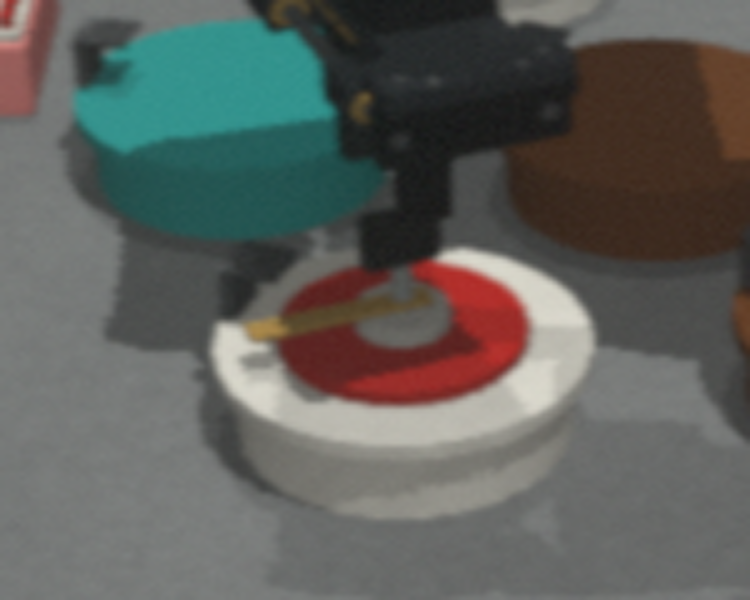

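View pics/top1.png

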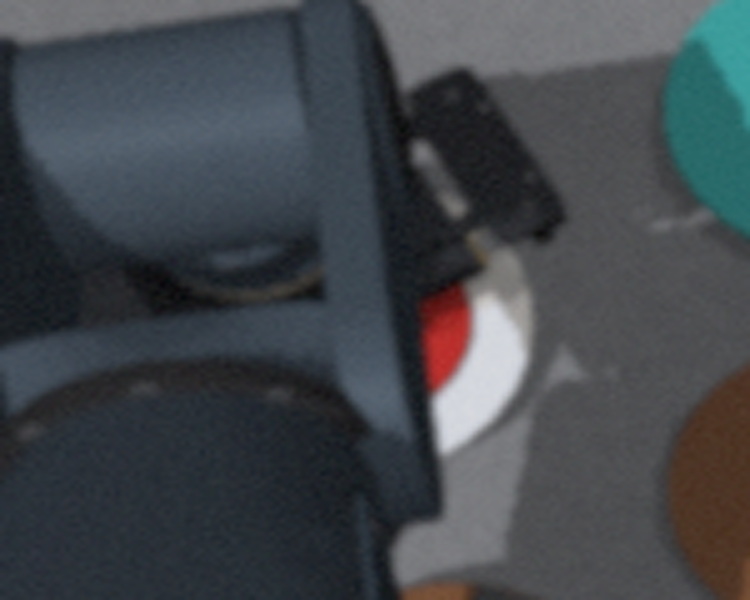

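>>> servo_tool(steps=[0.05,0,0,0.03,0,0.05,0,0,0.045,0,0.03,0,0,0.045,0,0.02,0,0,0.045,0,0.016,0,0,0.045,0], force=5)

```text
time: 3.58
position: [0.5256, 0.2187, 0.2767]
tool_rot: [0.962, 0.271, 0.001, 0.0]
ft_force: [-0.5, -0.0, 0.4]
grip_width: 0.0279
```

>>> servo_tool(steps=[0.005,0,0,0,0,0.005,0,0,0,0,0.005,0,0,0,0], force=5)

```text
time: 3.95
position: [0.5251, 0.219, 0.2761]
tool_rot: [0.963, 0.271, 0.0, -0.0]
ft_force: [-1.0, 3.4, 3.2]
grip_width: 0.0104
```

```bash
cat > st.py <<'E'
from rig import *
import numpy as np
o=get_obs();r=o["tool_rot"];h=np.arctan2(r[1],r[0])*2
print(o["time"],o["position"].round(4),"head",round(h,4),"F",o["ft_force"].round(2),"along tool x,y",(o["ft_force"][:2]@[np.cos(h),np.sin(h)]).round(2),(o["ft_force"][:2]@[np.sin(h),-np.cos(h)]).round(2),"M",o["moment"].round(3),o["grip_width"],"q",o["q"].round(3))
E
python3 st.py
```

```text
3.95 [0.5251 0.219  0.2761] head 0.5492 F [-1.03  3.36  3.22] along tool x,y 0.87 -3.41 M [ 0.435  0.191 -0.06 ] 0.01038829890593411 q [1.990e-01 6.320e-01 1.684e+00 1.000e-03 8.260e-01 1.219e+00]
```

>>> servo_tool(steps=[0.005,0,-0.001,0,0,0.005,0,-0.001,0,0], force=5)

```text
time: 4.2
position: [0.525, 0.2193, 0.2761]
tool_rot: [0.962, 0.272, 0.0, 0.0]
ft_force: [-0.4, -0.6, 4.9]
grip_width: 0.0101
```

```bash
python3 st.py
```

```text
4.2 [0.525  0.2193 0.2761] head 0.55 F [-0.44 -0.63  4.91] along tool x,y -0.7 0.31 M [-0.157  0.042 -0.087] 0.010074055978081406 q [ 1.990e-01  6.320e-01  1.684e+00 -1.000e-03  8.250e-01  1.221e+00]
```

>>> servo_tool(steps=[0.005,0,0,0,0,0.005,0,0,0,-0.04,0.005,0,0,0,-0.08,0.005,0,0,0,-0.12,0.005,0,0,0,-0.16,0.005,0,0,0,-0.2,0.005,0,0,0,-0.24,0.005,0,0,0,-0.28,0.005,0,0,0,-0.28], force=15)

```text
time: 5.32
position: [0.5249, 0.2193, 0.2761]
tool_rot: [0.915, 0.403, 0.0, 0.0]
ft_force: [0.1, -1.4, 5.7]
grip_width: 0.0098
```

```bash
python3 st.py
```

```text
5.325 [0.5249 0.2193 0.2761] head 0.8297 F [ 0.13 -1.41  5.72] along tool x,y -0.95 1.04 M [-0.143  0.039  0.067] 0.009754415510232633 q [ 0.199  0.632  1.684 -0.     0.825  0.941]
```

>>> servo_tool(steps=[0.005,0,0,0,-0.03,0.005,0,0,0,-0.06,0.005,0,0,0,-0.06])

```text
time: 5.7
position: [0.5249, 0.2193, 0.2761]
tool_rot: [0.903, 0.43, 0.0, 0.0]
ft_force: [0.3, -0.8, 6.0]
grip_width: 0.0098
```

```bash
python3 st.py; python3 - <<'E'
from rig import *
from h import *
c=camera("side");x,y=200,220; np.savez("side2.npz",**c)
cv2.imwrite("pics/side2.png",cv2.resize(c["pixels"][y:y+140,x:x+150],(750,600*7//6-100),interpolation=cv2.INTER_CUBIC))
E
```

```text
5.7 [0.5249 0.2193 0.2761] head 0.8894 F [ 0.34 -0.75  6.  ] along tool x,y -0.37 0.74 M [-0.162  0.016 -0.032] 0.009800875739448241 q [ 0.199  0.632  1.684 -0.     0.825  0.881]
```

View pics/side2.png

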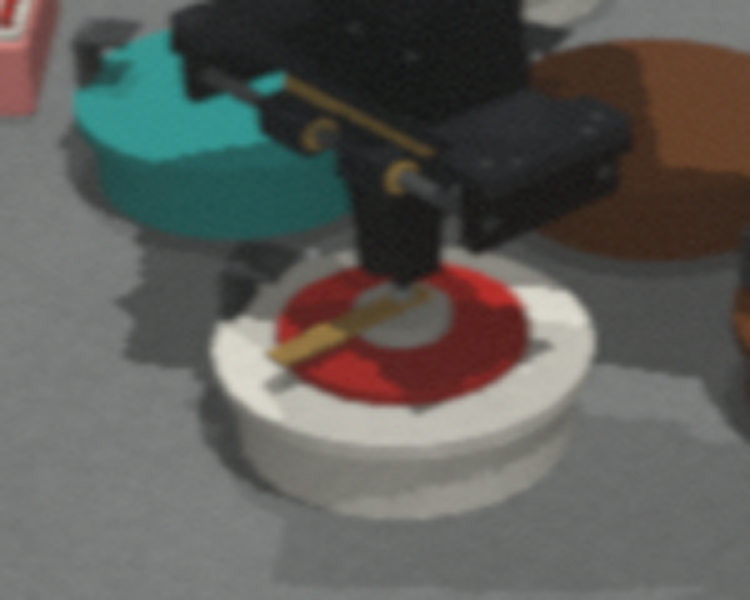

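```bash
python3 - <<'E'
from h import *
s=np.load("side0.npz")
S=lambda u,v:(u/5-.4+200,v*140/600-.4+220)
for n,tip,b in(("before",(250,330),(430,295)),("now",(275,355),(425,293))):
    a=ray(s,S(*tip),.076);c=ray(s,S(*b),.076);print(n,a,c,np.arctan2(a[1]-.218,a[0]-.525),np.arctan2(*(a-c)[1::-1]))
E
```

```text
before [0.58268695 0.24785507 0.076     ] [0.51611394 0.21159024 0.076     ] 0.47757769857694116 0.4987940649022804
now [0.56883451 0.26497488 0.076     ] [0.51839724 0.21029119 0.076     ] 0.8199664198945298 0.8257717744806529
```

>>> servo_tool(steps=[0.005,0,0,0,-0.03,0.005,0,0,0,-0.06,0.005,0,0,0,-0.06])

```text
time: 6.12
position: [0.5249, 0.2193, 0.2761]
tool_rot: [0.89, 0.456, 0.0, 0.0]
ft_force: [-1.0, -1.4, 4.8]
grip_width: 0.01
```

```bash
python3 st.py
```

```text
6.125 [0.5249 0.2193 0.2761] head 0.9479 F [-1.01 -1.4   4.8 ] along tool x,y -1.72 -0.0 M [-0.203  0.023 -0.391] 0.009962427882889242 q [0.199 0.632 1.684 0.    0.825 0.822]
```

>>> servo_tool(steps=[0.005,0,0,0,-0.015,0.005,0,0,0,-0.03,0.005,0,0,0,-0.03])

```text
time: 6.5
position: [0.525, 0.2193, 0.2761]
tool_rot: [0.883, 0.47, 0.0, 0.0]
ft_force: [-0.7, -0.6, 5.3]
grip_width: 0.0105
```

```bash
python3 st.py; python3 - <<'E'
from rig import *
from h import *
c=camera("side");x,y=200,220; np.savez("side3.npz",**c)
cv2.imwrite("pics/side3.png",cv2.resize(c["pixels"][y:y+140,x:x+150],(750,600*7//6-100),interpolation=cv2.INTER_CUBIC))
E
```

```text
6.5 [0.525  0.2193 0.2761] head 0.9779 F [-0.68 -0.62  5.26] along tool x,y -0.9 -0.22 M [-0.176 -0.056 -0.348] 0.010523550650290332 q [0.199 0.632 1.684 0.    0.825 0.792]
```

View pics/side3.png

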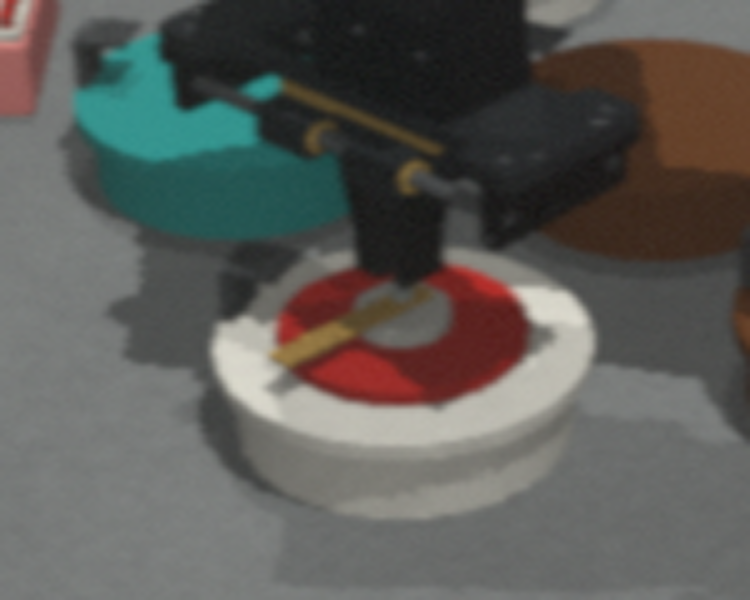

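```bash
python3 - <<'E'
from h import *
t=np.load("top0.npz");im=t["pixels"]
k=12; x0,y0,w,h=240,160,36,30
crop=cv2.resize(im[y0:y0+h,x0:x0+w],None,fx=k,fy=k,interpolation=cv2.INTER_CUBIC)
g=cv2.cvtColor(crop,cv2.COLOR_BGR2GRAY)
ax=np.array([.5240,.2190])
def quad(phi,r=.060,z=.084,s=.013):
    u=np.array([np.cos(phi),np.sin(phi)]);v=np.array([-u[1],u[0]])
    P=[np.r_[ax+u*(r+a*s)+v*b*s,z] for a,b in((-1,-1),(-1,1),(1,1),(1,-1))]
    return ((proj(t,P)-[x0,y0]+.5)*k-.5)
best=[]
gf=cv2.cvtColor(im,cv2.COLOR_BGR2GRAY)[y0:y0+h,x0:x0+w].astype(float)
gu=cv2.GaussianBlur(g.astype(np.float32),(0,0),3)
for phi in np.arange(-.35,-.1,.01):
  for r in np.arange(.055,.068,.001):
    m=np.zeros(g.shape,np.uint8);q=quad(phi,r);cv2.fillPoly(m,[q.round().astype(np.int32)],1)
    ring=cv2.dilate(m,np.ones((25,25)))-m
    # inside mean low, ring mean high
    best.append((gu[ring>0].mean()-gu[m>0].mean()-0.5*gu[m>0].std(),phi,r))
best.sort(reverse=True);print([tuple(np.round(b,3)) for b in best[:8]])
q=quad(best[0][1],best[0][2]);cv2.polylines(crop,[q.round().astype(np.int32)],True,(0,255,0),1)
q=quad(-.21,.06);cv2.polylines(crop,[q.round().astype(np.int32)],True,(0,0,255),1)
cv2.imwrite("pics/k.png",crop)
E
```

```text
[(np.float64(32.049), np.float64(-0.23), np.float64(0.063)), (np.float64(32.036), np.float64(-0.22), np.float64(0.063)), (np.float64(31.577), np.float64(-0.22), np.float64(0.062)), (np.float64(31.529), np.float64(-0.23), np.float64(0.062)), (np.float64(30.985), np.float64(-0.21), np.float64(0.063)), (np.float64(30.819), np.float64(-0.24), np.float64(0.063)), (np.float64(30.63), np.float64(-0.22), np.float64(0.064)), (np.float64(30.628), np.float64(-0.23), np.float64(0.064))]
```

View pics/k.png

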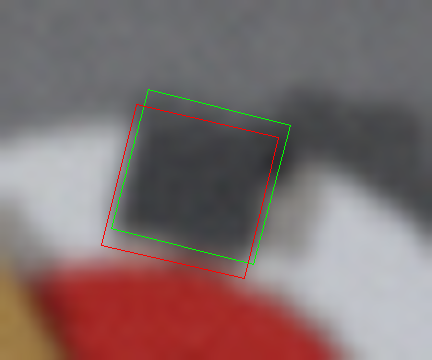

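>>> servo_tool(steps=[0.005,0,0,0,0.08,0.005,0,0,0,0.18,0.005,0,0,0,0.28,0.005,0,0,0,0.38,0.005,0,0,0,0.48,0.005,0,0,0,0.58,0.005,0,0,0,0.68,0.005,0,0,0,0.78,0.005,0,0,0,0.88,0.005,0,0,0,0.98,0.005,0,0,0,1.05,0.005,0,0,0,1.05])

```text
time: 8.05
position: [0.5251, 0.2191, 0.276]
tool_rot: [0.999, -0.035, 0.001, 0.0]
ft_force: [0.4, -2.7, 5.0]
grip_width: 0.0097
```

```bash
python3 st.py
```

```text
8.05 [0.5251 0.2191 0.276 ] head -0.0695 F [ 0.36 -2.65  4.99] along tool x,y 0.55 2.62 M [-0.416 -0.065 -0.04 ] 0.009660195750678068 q [ 1.990e-01  6.320e-01  1.684e+00 -1.000e-03  8.250e-01  1.840e+00]
```

Now the last part: 0.15 more, to heading −0.22.

>>> servo_tool(steps=[0.005,0,0,0,0.05,0.005,0,0,0,0.1,0.005,0,0,0,0.15,0.005,0,0,0,0.15,0.005,0,0,0,0.15])

```text
time: 8.68
position: [0.5251, 0.219, 0.2761]
tool_rot: [0.994, -0.109, 0.001, 0.0]
ft_force: [0.4, -2.6, 3.5]
grip_width: 0.0097
```

```bash
python3 st.py; python3 - <<'E'
from rig import *
from h import *
c=camera("side");x,y=200,220; np.savez("side4.npz",**c)
cv2.imwrite("pics/side4.png",cv2.resize(c["pixels"][y:y+120,x:x+150],(750,600),interpolation=cv2.INTER_CUBIC))
E
```

```text
8.675 [0.5251 0.219  0.2761] head -0.2189 F [ 0.38 -2.61  3.48] along tool x,y 0.94 2.46 M [-0.481 -0.047 -0.059] 0.009691724309939325 q [ 1.990e-01  6.320e-01  1.684e+00 -1.000e-03  8.250e-01  1.990e+00]
```

View pics/side4.png

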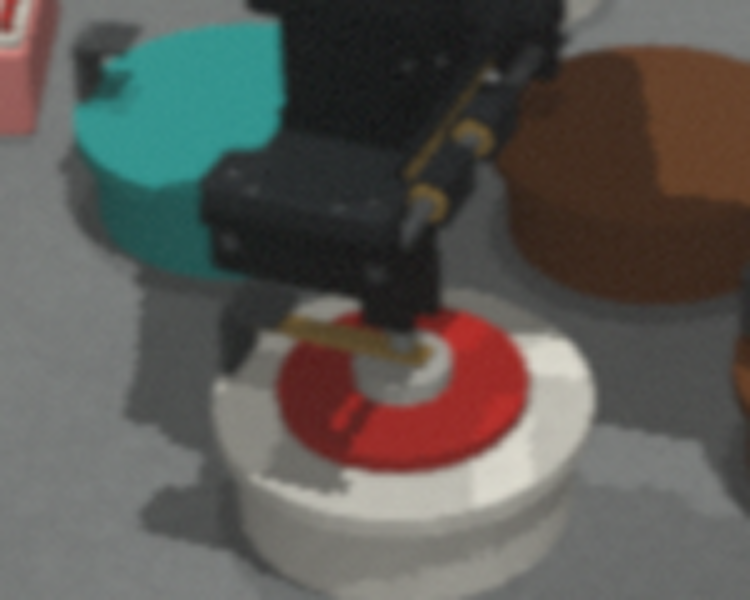

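>>> servo_tool(steps=[0.03,0,0,0,0,0.05,0,0,0,0,0.05,0,0,0,0,0.05,0,0,-0.03,0,0.05,0,0,-0.08,0,0.05,0,0,-0.13,0,0.05,0,0,-0.13,0,0.05,0,0,-0.13,0])

```text
time: 9.72
position: [0.5241, 0.2194, 0.4052]
tool_rot: [0.994, -0.11, -0.001, 0.0]
ft_force: [-0.2, 0.8, -0.1]
grip_width: 0.05
```

>>> servo_tool(steps=[0.05,0,0.4,0,0,0.05,0,0.4,0,0,0.05,0,0.4,0,0,0.05,0,0.4,0,0,0.05,0,0.4,0,0,0.05,0,0.4,0,0,0.05,0,0.4,0,0,0.05,0,0.4,0,0,0.05,0,0.4,0,0])

```text
time: 10.85
position: [0.437, -0.1701, 0.4045]
tool_rot: [0.994, -0.11, -0.001, -0.001]
ft_force: [0.4, 0.3, -0.0]
grip_width: 0.0499
```

```bash
python3 - <<'E'
from rig import *
from h import *
for n,(x,y) in(("side",(225,250)),("top",(190,145))):
    c=camera(n); np.savez(f"{n}5.npz",**c); cv2.imwrite(f"pics/{n}5full.png",c["pixels"])
    cv2.imwrite(f"pics/{n}5.png",cv2.resize(c["pixels"][y:y+100,x:x+110],None,fx=6,fy=6,interpolation=cv2.INTER_CUBIC))
E
```

```text
(no output)
```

View pics/top5.png

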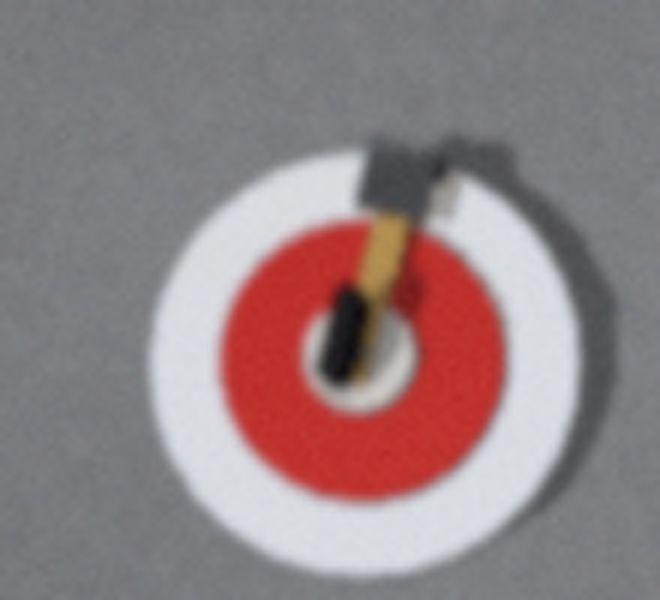

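View pics/side5.png

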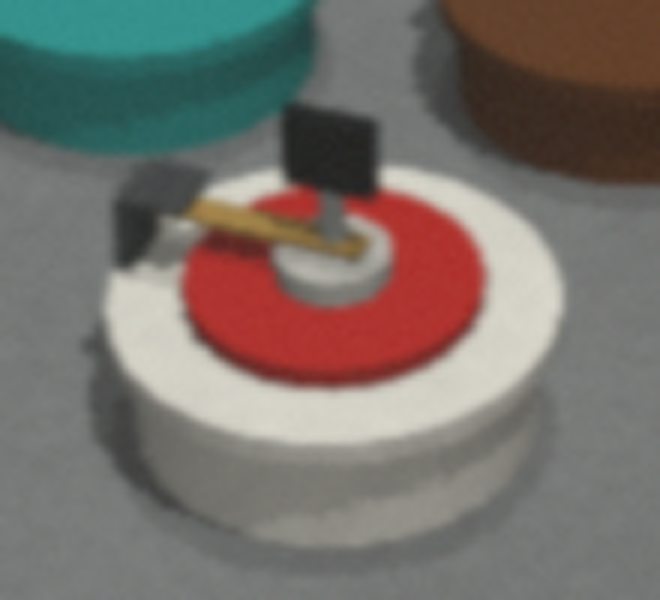

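View pics/top5full.png

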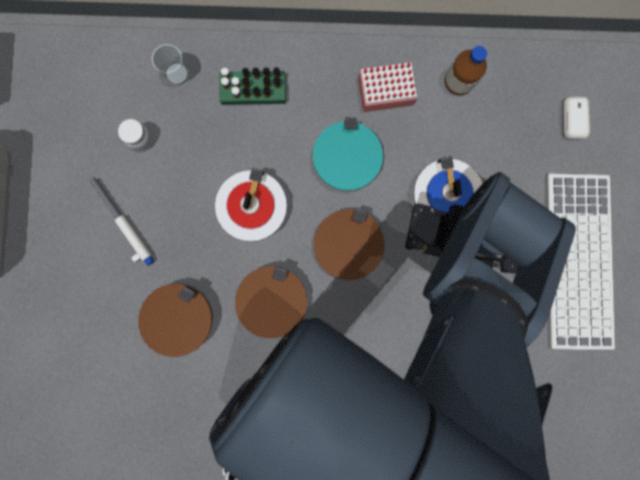

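```bash
python3 -c "
from rig import *
print(get_obs()['time'],hand_in())"
```

```text
the job is handed in; nothing more can be done
10.95 None
```

The red canister's key was turned back to its stop, then forward until its cam arm lay under the keeper. I then let go and handed the job in at 10.95 s.

- **Back to the stop:** I gripped the bow at 15 N and turned it anticlockwise. At a tool heading of about 0.93 rad the twisting moment jumped to about 0.39 N m. On the last small turn the cam arm stayed still and the pads began to spread, so I took this as the stop.
- **Forward to the keeper:** I turned the key clockwise to a heading of −0.219 rad. The images had put the keeper's heading at −0.22 (top camera, roof fit) and about −0.21 to −0.22 (side camera). That is about 1.15 rad of key turn from the stop, inside the stated 0.95 to 1.4.
- **Final checks:** After I let go, the top picture shows the cam arm entering the middle of the keeper roof's inner edge, within about 0.5 mm, and the side picture agrees. The arm was clear of everything, with wrist force near zero.
- **Blue canister:** I never touched it, and in the final top picture its key looks as it did at the start. Its key angle was checked by eye only.
- **Disagreements:** The two cameras differed by about 2–3 mm on positions, which fits the stated calibration. No other check failed.

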